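Set a folding bike on its kickstand and hold it upright

ROBOT

A 6-joint arm with a two-finger parallel gripper is mounted at the origin on the work surface. World frame = base frame: x ahead of the robot, y to its left, z up, the work surface at z = 0. Lengths are in m, angles in rad, forces in N, time in s.
With the tool pointing down it reaches from about 0.4 to 0.925 m from the base axis. Payload 3.4 kg.
Tool frame: the origin (TCP) lies on the mounting face of the last link; the fingertips stand 173 mm ahead of it and the grasp point (between the pads) lies 155 mm ahead of it; z points along the fingers, y is the line along which they close (so a half turn about z gives the same grasp; the last joint's range is limited). The gripper opens to 85 mm and grips with 20 to 120 N. Pads are 22 mm wide; open, the fingers measure 114 mm over their backs; the gripper's body (76 mm by 85 mm) begins 54 mm behind the grasp point. The pads swing forward as they close: fully open they stand 13 mm farther back than shut.
Start: joints at [1.103, 0.307, 1.506, -0, 1.328, -0.073], TCP at [0.221, 0.531, 0.405] pointing down, gripper open.
Joint ranges: [-3.12, 3.12], [-1.05, 2.28], [0.14, 2.33], [-1.42, 4.57], [0.1, 2.73], [-2.68, 2.68]. Speed limits (rad/s): [2.57, 2.57, 3.14, 3.14, 3.14, 3.14].

INTERFACE

Orientations are given as [roll, pitch, yaw] about the fixed x, y, z axes, in that order (R = Rz(yaw) Ry(pitch) Rx(roll)).
In Python, from cell import status, viewer, ctrl, models gives the robot as it stands. The module is installed in compiled form; this text tells all that it offers.
- The arm moves only by the tool step_arm, never from a script. Its argument "plan" is a list of rows, each a list of 7 numbers: the shift along the world's x, y, z in m, then the turn, a rotation vector about the world's x, y, z in degrees, then the opening, from -1 (shut) to 1 (fully open). A call has 1 to 10 rows; each row shifts and turns the commanded pose from where the row before left it; what a row does not reach is not made up. A row lasts 1/8 s, in which the tool goes at most 62.5 mm and 10.7 degrees, less where a joint would pass 70% of its speed; a pose out of reach is approached as far as the arm can. A call with a gripper value outside its range is refused whole. The fingers move at their own pace and stop on an object; "squeeze" is the grip in N (left out, the last holds). Time passes only in rows, so rows that do not move let the fingers close. It gives the time, the measured TCP pose, the force, the opening and the grip force at its end, in the units of the state.
- status.read_state(): the state, without advancing time (a new reading comes with each control period).
- viewer.camera(name): name is "scene" or "top" or "wrist"; returns (picture, depth): 420x560x3 uint8, red, green, blue; 420x560 float32, m along the optical axis (not along the pixel's ray), 0 where there is no reading.
- viewer.camera_model(name): a dict with "vfov" (degrees; the focal length in pixels is half the picture's height over the tangent of half this angle, whatever the lens; pixels are square), "cx", "cy" (the principal point, pixels), "origin" and "rotation" of the camera in the world. Camera axes: x right, y down, z forward; pixel columns grow to the right and rows downward; lengths in m; the calibration is good to about 2 mm. A picture is of the moment at which its call begins: read the wrist's pose just before it. camera_model takes no time and is no camera call; for the wrist camera it gives the pose at the moment of the call.
- ctrl.sign_off(): hands the job in; it is judged then, once.
Trained networks look in the newest picture that a camera, given by its name, has taken for a name from the list of things; names that differ only in an ending like _2 or _b are one class to them, and where a whole thing is asked for, a point or a joint stands for the part that bears it (a point fixed in the world has none). Each returns a list of dicts, best first, with "confidence" (0 to 1); they miss things now and then, are a little off and sometimes report something else, mostly with a low value. They report only what shows in the picture. A call takes as long as a camera call. They do not tell look-alikes from the thing itself.
- models.find_in(camera, target): "uv" ([column, row] in pixels, amid what is visible of it).
- models.silhouettes(camera, target): "mask" (420x560 bool, what is visible of it) and "uv" ([column, row] in pixels, amid what is visible of it).
The state is a dict: "time_s": time; "joint_pos": joint angles; "joint_velocities": joint speeds; "tau": joint torques, N m; "eef_pos": TCP position; "tcp_rot": TCP orientation; "contact_force": force on the tool from outside, world axes, zero at the start; "torque": the same for the moment, N m; "opening": finger opening in m; "gripper_force": force on a finger pad.
Only numpy, scipy, OpenCV 4.12 (cv2) and the standard library are available. Lean on these libraries where they do the work, as an engineer would, in place of code of your own. Each camera call takes 0.05 s, during which the arm holds its last target. There are 200 camera calls.

TASK

The rear half of a small folding bicycle leans in a wheel chock on the bench and needs holding up so that its new kickstand can be measured. First hang the loose black tube protector over the bare stretch of the main tube and let go of it; then, with the bike still leaning in the chock, flip the kickstand down until it has snapped past centre to its stop. Last, take the tube through the protector, bring the bike upright and finish while still gripping it there, holding it upright and still; do not let it go over onto the stand side, and leave the other things on the bench where they are.

Things in the scene. Friction and masses are not known exactly. Their poses are not given: they have to be found in the camera images.
- chock: Fixed steel wheel chock, base 450 x 150 x 5 mm, side hoops 91 mm high 50 mm either side of the middle, padded timber prop under the bottom bracket. Origin on the bench under the tyre's contact line, 200 mm ahead of the axle. x points to the bike's rear (wheel); the bike's open front faces -x, to the robot. y across: kickstand on the -y side, bike leans to +y. Yaw up to 0.2 rad.
- rear_bike (a joint): Lean of the bike half, rad: 0 upright, + towards the chock's +y. Starts at about 0.19 on the +y hoop; -0.19 is the other stop. Rolls freely about the chock's x axis, 5 mm over the bench; falls over if not held (1.9 kg; 2 to 3 N at the main tube lifts it). Grey frame, wheel 310 mm across, 48 mm wide, axle at chock x +200 mm; seat tube top 340 mm high at chock x +10 mm, 37 mm across.
- tube_mid (a point): Middle of the bare stretch of the main tube, on its axis: chock x -122 mm, 285 mm above the contact line when upright. Axes are the bike's (x rearward along the tube, y across, z up when upright). Tube round, 34 mm in diameter, level; bare for 40 mm either way, up to the gusset and seat tube (rear) and the folding hinge plate (front; 52 mm wide, 60 mm high).
- kickstand (a joint): Leg angle, rad: 0 folded up (start; leg level, pointing to the rear), grows as the foot swings down, 1.8 at its lower stop (just ahead of vertical). An over-centre spring pulls it up below about 0.7 and snaps it down beyond; it takes up to 0.35 N m (about 4 N at leg_push). Pivot axle crosswise at chock x +10 mm, 46 mm to the -y side of the bike's middle plane, 170 mm above the contact line.
- leg_push (a point): Point on the axis of the kickstand leg (round aluminium bar, 15 mm in diameter), 90 mm along from the pivot axle and 39 mm further out to -y than the pivot: a good place to press the leg down from above. Moves with the leg; axes are the leg's (x along it away from the pivot, y along the pivot axle).
- leg_foot (a point): Centre of the rubber foot (19 mm in diameter), 157 mm along the leg from its pivot. With the bike upright and the stand down it hangs about 12 mm clear of the bench.
- protector: Loose black plastic tube protector, an upside-down U: 60 mm long (its x), 48 mm wide over the cheeks (y; 52 mm over the beads at the lower edges), 46 mm high; inside 40 mm wide, 42 mm deep; open below and at both ends. 110 g. Origin: middle of its open underside; z up. Starts crown up on the bench at one of three places, yaw up to 0.7. Hung on the tube, its origin is 25 mm below the tube's axis.
- front_hub: Bystander: aluminium wheel hub standing on end, 48 mm across, 92 mm high with its axle. Origin at its foot.
- pedal: Bystander: black pedal lying flat, 85 x 70 x 22 mm. Origin at its underside.
- sprocket: Bystander: flat steel sprocket ring 68 mm across, 6 mm thick, near the kickstand. Origin at its underside.
- crank: Bystander: aluminium crank arm lying flat, 160 mm long, 16 mm high. Origin at its underside.
- spanner: Bystander: steel spanner 170 mm long lying flat.
- grease: Bystander: white jar, 64 mm across, 62 mm high. Origin at its foot.
Things that resemble listed ones, but are neither listed nor needed, are in the scene too. Leave any orange or red look-alike of the protector alone.

How it is judged:
On the way, in this order (a step that is already met when the one before it is completed fails the run):
1. the protector hangs over the bare stretch of the main tube, let go and at rest, and the bike still leans in the chock (x of protector in the frame of tube_mid between -0.03 and 0.03 m and y of protector in the frame of tube_mid between -0.014 and 0.014 m and z of protector in the frame of tube_mid between -0.033 and -0.017 m and angle between protector's own z axis and vertical below 0.45 rad and contact force between the fingers and protector below 0.1 N and linear speed of protector below 0.03 m/s and value of joint rear_bike above 0.12 rad), for 0.3 s.
2. the kickstand has snapped down to its stop while the bike still leans in the chock (value of joint kickstand above 1.7 rad and value of joint rear_bike above 0.12 rad), for 0.2 s.
At the end, for the whole second after the job is handed in: The bike half is upright within 0.04 rad (about 2 degrees) and still, the kickstand is down at its stop, and the fingers grip the protector (more than 5 N), which sits over the bare stretch of the main tube: only the gripper holds the bike, off both hoops and off the stand's foot (value of joint rear_bike between -0.04 and 0.04 rad and velocity of joint rear_bike between -0.05 and 0.05 rad/s and value of joint kickstand above 1.7 rad and contact force between the fingers and protector above 5 N and x of protector in the frame of tube_mid between -0.03 and 0.03 m and y of protector in the frame of tube_mid between -0.014 and 0.014 m and z of protector in the frame of tube_mid between -0.033 and -0.014 m); the arm keeps its last pose, push and grip.
It fails at once if the bike goes over onto the stand side (value of joint rear_bike below -0.08 rad).
It fails at once if another thing on the bench is shifted by more than 3 cm (distance of any of front_hub, pedal, sprocket, crank, spanner, grease from where it was at the start of the episode above 0.03 m).
It also fails if it takes over 72 s, if anything falls off the work surface, if the arm or the gripper's body presses on something with over 40 N, if the wrist force passes 120 N, or if a joint passes its speed limit or range.

## Working session

There is one attempt and no reset: what is moved stays moved. The work goes in short steps, Python scripts to look and compute and a tool call to move; the robot and the scene stay as the last step left them, time stands still between calls to the robot, and variables do not carry over. Pictures are saved under pics/ and viewed, at most 10 in all, crops included, and the job is handed in when it is done.

Besides the shell and the picture viewer there is one more tool, called after ">>>" in YAML: its name, and indented under it one key for each argument. step_arm: Moves the arm, as the interface text tells. Its arguments: {"type":"object","properties":{"plan":{"type":"array"},"squeeze":{"type":"number"}},"required":["plan"]}

```bash
mkdir -p pics; cat > h.py <<'E'
import numpy as np, cv2
from cell import status, viewer, ctrl, models
def K(n):
    m=viewer.camera_model(n); f=210/np.tan(np.radians(m["vfov"])/2); return m,f
def cloud(n,d):
    m,f=K(n); v,u=np.mgrid[0:420,0:560]
    P=np.stack([(u-m["cx"])/f*d,(v-m["cy"])/f*d,d],-1)
    return P@np.array(m["rotation"]).T+np.array(m["origin"])
def proj(n,p):
    m,f=K(n); q=(np.atleast_2d(p)-m["origin"])@np.array(m["rotation"])
    return np.c_[q[:,0]/q[:,2]*f+m["cx"],q[:,1]/q[:,2]*f+m["cy"]]
def shot(n,fn=None):
    im,d=viewer.camera(n)
    if fn: cv2.imwrite("pics/"+fn,im[:,:,::-1])
    return im,d,cloud(n,d)
E
python3 - <<'E'
from h import *
np.set_printoptions(precision=3,suppress=True)
ims=[]
for c in ["scene","top"]:
    im,d,P=shot(c); ims.append(im); np.savez(c,im=im,d=d,P=P)
    print(c,viewer.camera_model(c))
    for t in ["protector","chock","rear_bike","kickstand","front_hub","pedal","sprocket","crank","spanner","grease"]:
        for r in models.silhouettes(c,t)[:4]:
            m=r["mask"]&(d>0)
            if r["confidence"]>.25: print(t,round(r["confidence"],2),np.round(r["uv"]),np.median(P[m],0),m.sum())
cv2.imwrite("pics/a.png",cv2.resize(np.vstack(ims)[:,:,::-1],(400,600)))
cv2.imwrite("pics/s.png",cv2.resize(ims[0][:,:,::-1],(800,600)))
cv2.imwrite("pics/t.png",cv2.resize(ims[1][:,:,::-1],(800,600)))
print(status.read_state())
E
```

```text
Traceback (most recent call last):
  File "h.py", line 15, in shot
    return im,d,cloud(n,d)
                ~~~~~^^^^^
  File "h.py", line 8, in cloud
    return P@np.array(m["rotation"]).T+np.array(m["origin"])
           ~~~~~~~~~~~~~~~~~~~~~~~~~~~^~~~~~~~~~~~~~~~~~~~~~
ValueError: operands could not be broadcast together with shapes (420,560) (3,)
```

The camera rotation is given as roll, pitch, yaw; I'll convert it.

```bash
python3 - <<'E'
s=open('h.py').read()
s=s.replace('; return m,f','; m=dict(m); r=np.array(m["rotation"],float)\n    m["rotation"]=Rot.from_euler("xyz",r).as_matrix() if r.shape==(3,) else r; return m,f',1).replace('import numpy as np, cv2','import numpy as np, cv2\nfrom scipy.spatial.transform import Rotation as Rot')
open('h.py','w').write(s)
E
python3 - <<'E'
from h import *
np.set_printoptions(precision=3,suppress=True)
ims=[]
for c in ["scene","top"]:
    im,d,P=shot(c); ims.append(im); np.savez(c,im=im,d=d,P=P)
    print(c,viewer.camera_model(c))
    for t in ["protector","chock","rear_bike","kickstand","front_hub","pedal","sprocket","crank","spanner","grease"]:
        for r in models.silhouettes(c,t)[:4]:
            m=r["mask"]&(d>0)
            if r["confidence"]>.25: print(t,round(r["confidence"],2),np.round(r["uv"]),np.median(P[m],0),m.sum())
cv2.imwrite("pics/s.png",cv2.resize(ims[0][:,:,::-1],(800,600)))
cv2.imwrite("pics/t.png",cv2.resize(ims[1][:,:,::-1],(800,600)))
print(status.read_state())
E
```

```text
scene {'vfov': 53.19308494826497, 'cx': 276.8080806055282, 'cy': 206.77792834921274, 'origin': array([ 1.071, -0.378,  1.055]), 'rotation': array([-2.56 , -0.001,  1.004])}
protector 0.94 [182. 336.] [ 0.696 -0.406  0.041] 607
protector 0.79 [123. 325.] [ 0.594 -0.524  0.041] 603
protector 0.78 [188. 283.] [ 0.589 -0.337  0.043] 447
protector 0.64 [329. 213.] [0.672 0.031 0.193] 387
chock 0.84 [359. 226.] [0.738 0.094 0.166] 16627
rear_bike 0.95 [361. 211.] [0.735 0.112 0.21 ] 10972
kickstand 0.93 [335. 210.] [0.667 0.032 0.192] 480
front_hub 0.87 [175. 243.] [ 0.469 -0.319  0.062] 417
pedal 0.7 [353. 154.] [0.458 0.314 0.017] 187
sprocket 0.78 [218. 248.] [ 0.521 -0.224  0.005] 295
crank 0.37 [364. 203.] [0.618 0.225 0.014] 56
spanner 0.63 [147. 282.] [ 0.509 -0.43   0.006] 384
spanner 0.57 [369. 207.] [0.735 0.112 0.208] 11088
grease 0.89 [240. 288.] [ 0.676 -0.231  0.06 ] 557
top {'vfov': 52.21413698005722, 'cx': 276.81457433609006, 'cy': 212.33762086870286, 'origin': array([ 0.386, -0.084,  1.296]), 'rotation': array([-2.944,  0.   , -1.586])}
protector 0.89 [383. 198.] [ 0.681 -
[... 554 characters left out ...]
255.] [ 0.522 -0.216  0.006] 281
sprocket 0.5 [357. 269.] [ 0.461 -0.311  0.065] 252
crank 0.66 [158. 213.] [0.648 0.276 0.015] 320
spanner 0.62 [391. 257.] [ 0.502 -0.426  0.007] 415
grease 0.71 [318. 202.] [ 0.658 -0.223  0.061] 391
{'time_s': 1.15, 'joint_pos': array([ 1.104,  0.307,  1.506,  0.   ,  1.328, -0.073]), 'joint_velocities': array([-0.001,  0.001, -0.002, -0.   , -0.002,  0.002]), 'tau': array([  0.   , -45.75 , -25.233,  -0.   ,   0.001,  -0.   ]), 'eef_pos': array([0.221, 0.531, 0.405]), 'tcp_rot': array([ 3.142, -0.   ,  2.748]), 'contact_force': array([ 1.144,  0.392, -0.517]), 'torque': array([ 0.019, -0.037,  0.039]), 'gripper_force': 0.0, 'opening': 0.08520431660447317}
```

View pics/s.png

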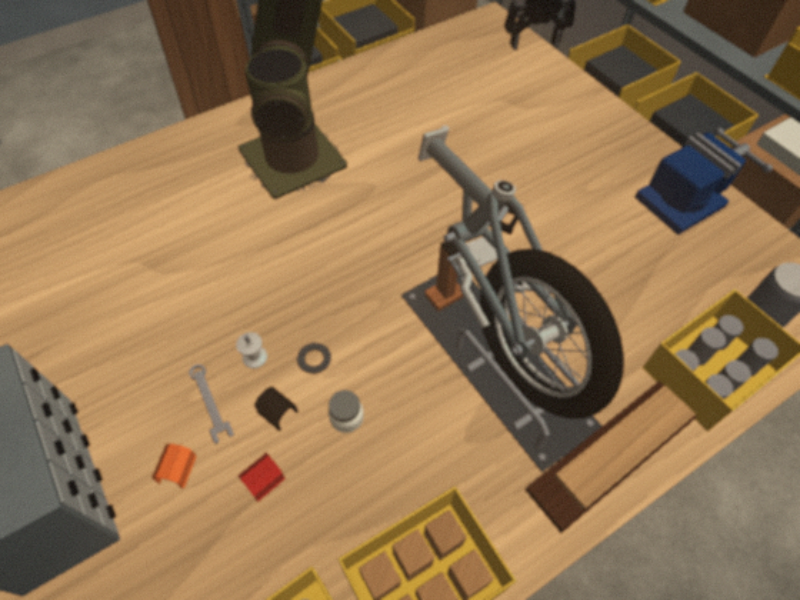

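View pics/t.png

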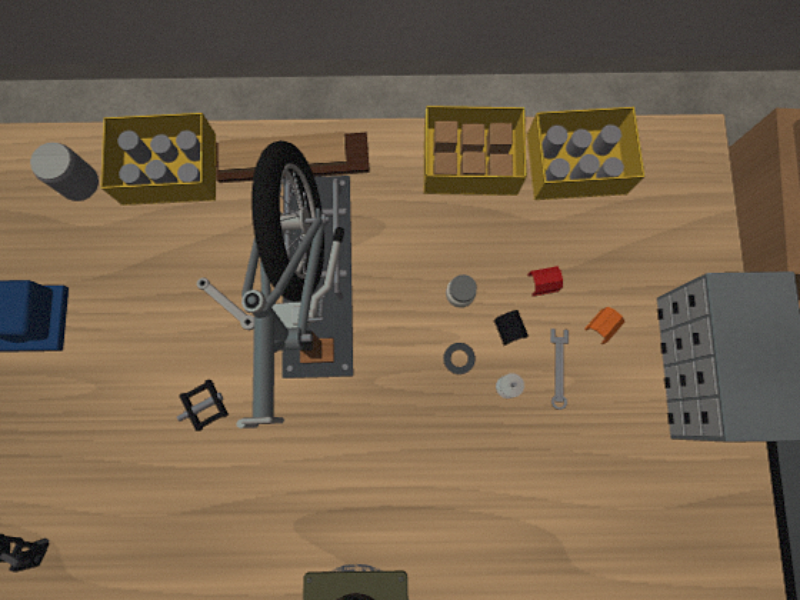

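Candidates for the protector in the scene picture (800 px wide): black (275,405), orange (175,464) and red (262,476). Black is the one described, at about (0.587, -0.33); the other two are look-alikes. The bike leans to +y with the kickstand on the -y side. Next I'll fit the chock and tube, and crop to confirm the protector.

```bash
python3 - <<'E'
from h import *
np.set_printoptions(precision=4,suppress=True)
S=np.load("scene.npz");T=np.load("top.npz")
P=np.vstack([S["P"].reshape(-1,3),T["P"].reshape(-1,3)]); C=np.vstack([S["im"].reshape(-1,3),T["im"].reshape(-1,3)]).astype(int)
D=np.r_[S["d"].ravel(),T["d"].ravel()]
ok=D>0
# plate
b=ok&(abs(P[:,2]-.005)<.006)&(C.max(1)<95)&(C.max(1)-C.min(1)<22)&(P[:,0]>.45)&(P[:,0]<1.1)&(abs(P[:,1]-.06)<.16)
m=np.zeros((800,500),np.uint8); ij=((P[b,:2]-[.4,-.2])*1000).astype(int); ij=ij[(ij>=0).all(1)&(ij[:,0]<800)&(ij[:,1]<500)]
m[ij[:,0],ij[:,1]]=255; m=cv2.morphologyEx(m,cv2.MORPH_CLOSE,np.ones((9,9)));m=cv2.morphologyEx(m,cv2.MORPH_OPEN,np.ones((15,15)))
c=max(cv2.findContours(m,cv2.RETR_EXTERNAL,cv2.CHAIN_APPROX_NONE)[0],key=cv2.contourArea)
print("plate box",cv2.boxPoints(cv2.minAreaRect(c))[:,::-1]/1000+[.4,-.2],cv2.minAreaRect(c)[1])
# tube
for n,A in(("s",S),("t",T)):
    Q=A["P"].reshape(-1,3)[A["d"].ravel()>0]
    Q=Q[(Q[:,2]>.27)&(Q[:,2]<.33)&(Q[:,0]>.42)&(Q[:,0]<.62)&(abs(Q[:,1]-.1)<.1)]
    print(n,len(Q),Q.min(0),Q.max(0))
    for x in np.arange(.43,.62,.02):
        q=Q[abs(Q[:,0]-x)<.01]
        if len(q): print(round(x,2),len(q),q[:,1].min(),q[:,1].max(),q[:,2].max(),q[q[:,2].argmax()])
r=S["im"][250:350,90:290]; cv2.imwrite("pics/c.png",cv2.resize(r[:,:,::-1],None,fx=4,fy=4,interpolation=cv2.INTER_CUBIC))
E
```

```text
plate box [[0.489 0.007]
 [0.489 0.152]
 [0.704 0.152]
 [0.704 0.007]] (215.0, 145.0)
s 1043 [0.4201 0.0973 0.2703] [0.62   0.1702 0.33  ]
0.43 85 0.11356842038206416 0.14224556176729214 0.3030061995000719 [0.4297 0.1291 0.303 ]
0.45 88 0.11419005326744613 0.14360369519673793 0.3045745697537334 [0.4455 0.1304 0.3046]
0.47 90 0.1132104862573548 0.14271652872315171 0.30336474410841674 [0.4773 0.1296 0.3034]
0.49 89 0.1141875681396855 0.1428974473283629 0.3030886778152395 [0.4854 0.1299 0.3031]
0.51 93 0.11444528584411412 0.14312917519022522 0.30274121450009184 [0.5099 0.1367 0.3027]
0.53 99 0.11553428712815877 0.14808842512600257 0.3030175538227854 [0.5345 0.1307 0.303 ]
0.55 101 0.11545286074615863 0.14714990437444347 0.3042844858046805 [0.5578 0.1342 0.3043]
0.57 83 0.1134055166342603 0.13242242673929366 0.32832266442542357 [0.5792 0.1258 0.3283]
0.59 147 0.10589513704274744 0.16551129536101244 0.3291267474326779 [0.5998 0.1332 0.3291]
0.61 168 0.09733971245053014 0.1702052403131336 0.3299719985492361 [0.6028 0.1307 0.33  ]
t 1202 [0.4205 0.1    0.2706] [0.6199 0.173  0.3299]
0.43 13
[... 196 characters left out ...]
4452 0.14883797406213206 0.3059574423238638 [0.4615 0.1359 0.306 ]
0.49 134 0.11683876407561308 0.14979389236409274 0.30637839744747175 [0.4912 0.1298 0.3064]
0.51 125 0.11740900193933373 0.1498399400834687 0.30501782728652915 [0.51   0.1306 0.305 ]
0.53 129 0.11763982049650087 0.15091468590757462 0.3057242011640079 [0.5239 0.1285 0.3057]
0.55 122 0.11802159073547916 0.1519323859576475 0.3060607497576021 [0.5404 0.1335 0.3061]
0.57 146 0.11712494816443558 0.1593994237846085 0.3298239358957895 [0.5693 0.1384 0.3298]
0.59 70 0.10695670338560567 0.16002307204267766 0.3299323377820019 [0.5954 0.1576 0.3299]
0.61 87 0.09999456465464085 0.1730168321384226 0.31630350819748476 [0.6    0.1143 0.3163]
```

View pics/c.png

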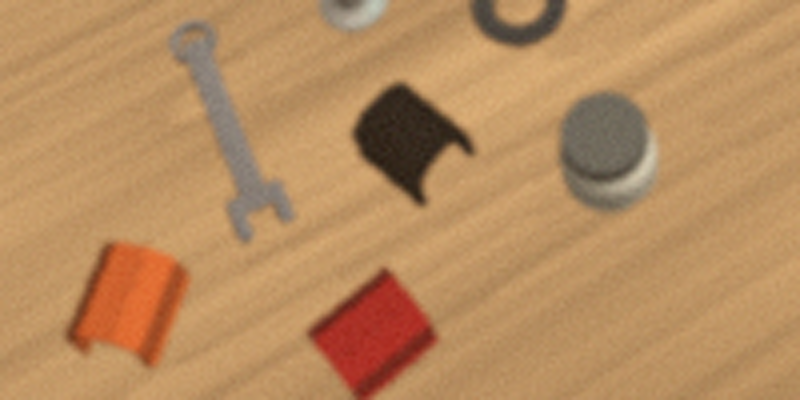

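The crop confirms the black U, open below, at crop pixel (410,145). The orange piece is at (130,305) and the red one at (375,330). Next I'll get the hinge plate, seat tube top and leg positions in x.

```bash
python3 - <<'E'
from h import *
np.set_printoptions(precision=4,suppress=True)
for n in("scene","top"):
    A=np.load(n+".npz"); Q=A["P"].reshape(-1,3)[A["d"].ravel()>0]
    q=Q[(Q[:,2]>.328)&(Q[:,2]<.37)&(Q[:,0]>.5)&(Q[:,0]<.75)&(abs(Q[:,1]-.13)<.1)]
    t=q[q[:,2]>np.percentile(q[:,2],95)-.004]
    print(n,"seat",len(q),t.min(0),t.max(0),t.mean(0))
    q=Q[(Q[:,2]>.24)&(Q[:,0]>.33)&(Q[:,0]<.5)&(abs(Q[:,1]-.13)<.1)]
    for x in np.arange(.35,.48,.01):
        w=q[abs(q[:,0]-x)<.005]
        if len(w): print(round(x,3),len(w),w[:,1].min(),w[:,1].max(),w[:,2].min(),w[:,2].max())
    im=A["im"]; P=A["P"]; d=A["d"]
    # black protector
    c={"scene":(188,283),"top":(355,227)}[n]
    dk=(im.max(2)<75)&(d>0); 
    _,L=cv2.connectedComponents(dk.astype(np.uint8)); l=L[c[1],c[0]]; m=L==l
    w=P[m]; w=w[w[:,2]>.036]; print("prot",l,m.sum(),len(w),w.mean(0),cv2.minAreaRect((w[:,:2]*1000).astype(np.float32)))
    # leg
    w=P[cv2.erode(((P[...,2]>.1)&(P[...,2]<.24)&(abs(P[...,1]-.04)<.035)&(abs(P[...,0]-.7)<.15)&(d>0)).astype(np.uint8),np.ones((1,1)))>0]
    for x in np.arange(.56,.84,.02):
        z=w[abs(w[:,0]-x)<.01]
        if len(z): print("leg",round(x,2),len(z),z.mean(0),z[:,1].min(),z[:,1].max(),z[:,2].max())
E
```

```text
scene seat 149 [0.57   0.1247 0.3327] [0.6027 0.1563 0.3388] [0.5871 0.1383 0.3349]
0.39 22 0.10127872646564129 0.16571542288517066 0.2650191355205329 0.31675672288241685
0.4 208 0.10100639473172907 0.16583901003544593 0.25763289303462655 0.3190860801241381
0.41 45 0.11272402658738784 0.14093857836682017 0.27472731312284404 0.30284445523496095
0.42 37 0.11356842038206416 0.14149248851188917 0.2783128372246144 0.3036767137964217
0.43 45 0.11417355462261569 0.14224556176729214 0.27760020080383796 0.3030061995000719
0.44 44 0.11425050465599185 0.14239308018238522 0.2758743605883951 0.30248619721910297
0.45 42 0.11419005326744613 0.14360369519673793 0.27767804228777215 0.3045745697537334
0.46 42 0.11447020218855847 0.14256828071334932 0.277079616317062 0.30346293664511315
0.47 49 0.1132104862573548 0.14271652872315171 0.27854193613032185 0.3028365009518522
prot 364 379 305 [ 0.5889 -0.3314  0.0436] ((588.575927734375, -332.0447998046875), (56.86428451538086, 44.394161224365234), 19.049806594848633)
leg 0.56 68 [0.5561 0.0698 0.1406] 0.06517191747897111 0.07498667497587769 0.2073949777499
[... 2681 characters left out ...]
7405710476728875 0.2024493866306567
leg 0.68 85 [0.6802 0.0505 0.1922] 0.02375275207080256 0.07475812896787676 0.19988593325635007
leg 0.7 93 [0.7005 0.0483 0.1944] 0.020679168053136382 0.0748567216535686 0.23308430138377045
leg 0.72 114 [0.7204 0.0498 0.1979] 0.015221579092654591 0.0747944214192224 0.23282984881105473
leg 0.74 125 [0.7398 0.0449 0.1968] 0.010000007801598682 0.07440605455240734 0.22031249394876729
leg 0.76 68 [0.7585 0.0541 0.1913] 0.012892490398468723 0.07082057086165996 0.20576806086175736
leg 0.78 62 [0.7792 0.0544 0.1797] 0.03978641638367547 0.07317764389043482 0.192729320976345
leg 0.8 7 [0.7928 0.059  0.1822] 0.054308576299840955 0.06301489866443064 0.18876728700735246
```

>>> step_arm:
  plan:
    - [0, 0, 0.06, 0, 0, -10, 1]
    - [0, 0, 0.06, 0, 0, -10, 1]
    - [0, 0, 0.06, 0, 0, -10, 1]
    - [0.024, -0.056, 0, 0, 0, -8, 1]
    - [0.024, -0.056, 0, 0, 0, -8, 1]
    - [0.024, -0.056, 0, 0, 0, -8, 1]
    - [0.024, -0.056, 0, 0, 0, -8, 1]
    - [0.024, -0.056, 0, 0, 0, -8, 1]
    - [0.024, -0.056, 0, 0, 0, -8, 1]
    - [0.024, -0.056, 0, 0, 0, -8, 1]

```text
time_s: 2.4
eef_pos: [0.3888, 0.1371, 0.585]
tcp_rot: [3.141, -0.001, 1.243]
contact_force: [0.6, -0.2, 0.5]
opening: 0.0853
gripper_force: 0.0
```

>>> step_arm:
  plan:
    - [0.024, -0.056, 0, 0, 0, -8, 1]
    - [0.024, -0.056, 0, 0, 0, -8, 1]
    - [0.024, -0.056, 0, 0, 0, -8, 1]
    - [0.024, -0.056, 0, 0, 0, -8, 1]
    - [0.024, -0.056, 0, 0, 0, -8, 1]
    - [0.024, -0.056, 0, 0, 0, -8, 1]
    - [0.024, -0.056, -0.01, 0, 0, -4.3, 1]
    - [0.024, -0.056, -0.01, 0, 0, 0, 1]
    - [0, 0, -0.06, 0, 0, 0, 1]
    - [0, 0, -0.06, 0, 0, 0, 1]

```text
time_s: 3.65
eef_pos: [0.581, -0.3104, 0.4432]
tcp_rot: [3.14, -0.001, 0.332]
contact_force: [0.9, -0.5, -1.1]
opening: 0.0854
gripper_force: 0.0
```

>>> step_arm:
  plan:
    - [0, 0, -0.06, 0, 0, 0, 1]
    - [0, 0, -0.05, 0, 0, 0, 1]
    - [0, 0, 0, 0, 0, 0, 1]
    - [0, 0, 0, 0, 0, 0, 1]

```text
time_s: 4.15
eef_pos: [0.5815, -0.3095, 0.3366]
tcp_rot: [3.139, -0.002, 0.334]
contact_force: [-0.3, 0.1, 0.4]
opening: 0.0856
gripper_force: 0.0
```

```bash
python3 - <<'E'
from h import *
np.set_printoptions(precision=4,suppress=True)
s=status.read_state(); print(s["time_s"],s["eef_pos"],s["tcp_rot"],s["joint_pos"])
im,d,P=shot("wrist","w1.png"); np.savez("w1",im=im,d=d,P=P); print(K("wrist")[0])
for r in models.silhouettes("wrist","protector")[:3]:
    m=r["mask"]&(d>0); w=P[m]; w=w[w[:,2]>.034]
    print(r["confidence"],r["uv"],len(w), w.mean(0) if len(w) else 0, np.median(im[r["mask"]],0), cv2.minAreaRect((w[:,:2]*1000).astype(np.float32)) if len(w) else 0, w[:,2].max() if len(w) else 0)
E
```

```text
4.15 [ 0.5815 -0.3095  0.3366] [ 3.1394 -0.0018  0.334 ] [-0.5532  0.4735  1.4132  0.      1.2521  0.6835]
{'vfov': 62.38600442855617, 'cx': 277.9687073863582, 'cy': 208.56310434943697, 'origin': array([ 0.6548, -0.2849,  0.306 ]), 'rotation': array([[ 0.3271, -0.903 , -0.2786],
       [-0.945 , -0.3116, -0.0997],
       [ 0.0032,  0.2959, -0.9552]])}
0.81 [508.5, 260.9] 3418 [ 0.5932 -0.5222  0.0431] [202.  94.  10.] ((588.798583984375, -527.8104248046875), (48.28061294555664, 60.761924743652344), 46.48219299316406) 0.04813855772836678
0.61 [302.4, 204.0] 4110 [ 0.5874 -0.329   0.0431] [64. 52. 40.] ((586.4511108398438, -330.2485656738281), (60.14749526977539, 47.27216339111328), 18.851213455200195) 0.04816568686763506
0.56 [446.6, 115.4] 5262 [ 0.6868 -0.4066  0.0432] [169.  46.  31.] ((686.7526245117188, -407.74169921875), (47.643707275390625, 61.275089263916016), 10.27212142944336) 0.0488050950775159
```

View pics/w1.png

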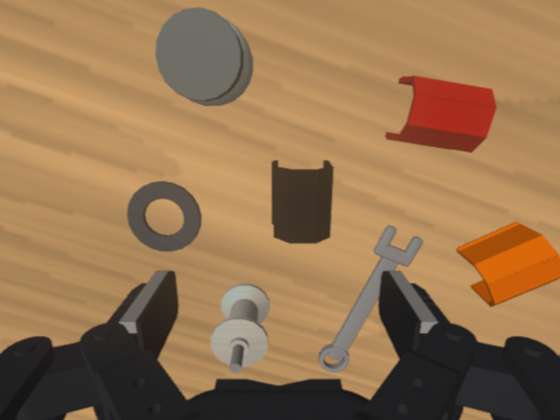

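Black protector at (302,204) in the wrist view, at (0.5865, -0.330) with yaw 0.329, and the tool is aligned. The spanner head at (395,240) leaves little room, so I'm shifting the grasp 4 mm away from it.

>>> step_arm:
  plan:
    - [0.009, -0.02, -0.03, 0, 0, 0, 1]
    - [0, 0, -0.04, 0, 0, 0, 1]
    - [0, 0, -0.04, 0, 0, 0, 1]
    - [0, 0, -0.03, 0, 0, 0, 1]
    - [0, 0, -0.01, 0, 0, 0, 1]
    - [0, 0, 0, 0, 0, 0, 0]
    - [0, 0, 0, 0, 0, 0, -0.5]
    - [0, 0, 0, 0, 0, 0, -1]
    - [0, 0, 0, 0, 0, 0, -1]
    - [0, 0, 0, 0, 0, 0, -1]
  squeeze: 25

```text
time_s: 5.5
eef_pos: [0.5906, -0.3294, 0.187]
tcp_rot: [3.139, -0.003, 0.334]
contact_force: [0.2, 0.7, 7.0]
opening: 0.0479
gripper_force: 27.2
```

>>> step_arm:
  plan:
    - [0, 0, 0, 0, 0, 0, -1]
    - [0, 0, 0, 0, 0, 0, -1]

```text
time_s: 5.75
eef_pos: [0.5906, -0.3294, 0.187]
tcp_rot: [3.139, -0.003, 0.334]
contact_force: [-0.0, 0.7, 6.8]
opening: 0.0472
gripper_force: 27.2
```

>>> step_arm:
  plan:
    - [0, 0, 0.03, 0, 0, 0, -1]
    - [0, 0, 0.06, 0, 0, 0, -1]
    - [0, 0, 0.06, 0, 0, 0, -1]
    - [0, 0, 0.06, 0, 0, 0, -1]
    - [0, 0, 0.06, 0, 0, 0, -1]
    - [0, 0, 0.06, 0, 0, 0, -1]
    - [-0.015, 0.05, 0.025, 0, 0, -6, -1]
    - [-0.015, 0.05, 0.025, 0, 0, -6, -1]
    - [-0.015, 0.05, 0, 0, 0, -6, -1]
    - [-0.015, 0.05, 0, 0, 0, 0, -1]

```text
time_s: 7.0
eef_pos: [0.5285, -0.1274, 0.5655]
tcp_rot: [3.141, -0.002, 0.019]
contact_force: [0.8, 0.4, -1.8]
opening: 0.0474
gripper_force: 26.5
```

>>> step_arm:
  plan:
    - [-0.015, 0.05, 0, 0, 0, 0, -1]
    - [-0.015, 0.05, 0, 0, 0, 0, -1]
    - [-0.015, 0.05, 0, 0, 0, 0, -1]
    - [-0.015, 0.05, 0, 0, 0, 0, -1]
    - [-0.015, 0.05, 0, 0, 0, 0, -1]
    - [0, 0.012, 0, 0, 0, 0, -1]
    - [0, 0, 0, 0, 0, 0, -1]
    - [0, 0, 0, 0, 0, 0, -1]

```text
time_s: 8.0
eef_pos: [0.4549, 0.1321, 0.5647]
tcp_rot: [3.141, -0.0, 0.019]
contact_force: [-1.2, 0.0, 0.2]
opening: 0.0474
gripper_force: 26.6
```

```bash
python3 - <<'E'
from h import *
np.set_printoptions(precision=4,suppress=True)
s=status.read_state(); print(s["time_s"],s["eef_pos"],s["tcp_rot"],s["opening"],s["gripper_force"])
im,d,P=shot("wrist","w2.png"); np.savez("w2",im=im,d=d,P=P)
Q=P[(d>0)&(P[...,2]>.24)&(P[...,2]<.335)&(abs(P[...,1]-.13)<.08)]
for x in np.arange(.38,.62,.01):
    w=Q[abs(Q[:,0]-x)<.005]
    if len(w)>5: print(round(x,3),len(w),w[:,1].min(),w[:,1].max(),w[:,2].min(),np.percentile(w[:,2],97))
w=P[(d>0)&(P[...,2]>.335)&(abs(P[...,1]-.13)<.08)]
for x in np.arange(.40,.62,.01):
    q=w[abs(w[:,0]-x)<.005]
    if len(q)>5: print("hi",round(x,3),len(q),q.min(0),q.max(0))
E
```

```text
8.0 [0.4549 0.1321 0.5647] [ 3.1407 -0.0001  0.0188] 0.04740128077922437 26.60214475938119
0.42 53 0.11550479942575745 0.14877782283034113 0.2855095810452605 0.2976939210072138
0.43 537 0.11573920568240172 0.14876710249054864 0.28621165791741576 0.30133544799292816
0.44 560 0.1161773751862376 0.14872777649521868 0.28751305559891716 0.30139588473996204
0.45 591 0.1158740019078507 0.14971016463309528 0.2839672594254765 0.3013314454540434
0.46 610 0.1158998356703886 0.14950883527881115 0.2839369803121547 0.3012719901217034
0.47 629 0.11647258002214593 0.14944157151212314 0.2870875265100835 0.30140271839013766
0.48 647 0.116825522008989 0.14932237060839185 0.28761758515825087 0.30134948791736743
0.49 686 0.11647480633476155 0.15035885860572437 0.2832279925226503 0.3012271576162345
0.5 708 0.11679926731637533 0.1500034486386314 0.28625566178507467 0.3013370798520963
0.51 727 0.11720932828637605 0.14997737304155256 0.28725245349557416 0.3015021980177356
0.52 760 0.11689394395781516 0.15092147339253045 0.28299670111387604 0.3014145015174452
0.53 806 0.11712408251869899 0.1506669474479101 0.
[... 393 characters left out ...]
58 955 0.11397375951226503 0.1636352712029795 0.28499486793637646 0.33479348400293274
0.59 21 0.11210100001675179 0.1651065730363914 0.30184318143360755 0.3150557387022814
hi 0.42 307 [0.4192 0.1073 0.4091] [0.425  0.1554 0.4227]
hi 0.43 2114 [0.425  0.1073 0.4081] [0.435  0.1555 0.4241]
hi 0.44 2650 [0.435  0.085  0.4087] [0.445  0.1791 0.4568]
hi 0.45 7738 [0.445  0.074  0.4088] [0.455  0.1891 0.4653]
hi 0.46 10140 [0.455  0.0794 0.3994] [0.465  0.1898 0.4743]
hi 0.47 32846 [0.465  0.0686 0.3762] [0.475  0.1951 0.4827]
hi 0.48 2925 [0.475  0.1067 0.3764] [0.4806 0.1579 0.4839]
hi 0.57 58 [0.5696 0.1307 0.335 ] [0.575  0.1459 0.336 ]
hi 0.58 239 [0.575  0.1273 0.335 ] [0.58   0.1474 0.338 ]
```

View pics/w2.png

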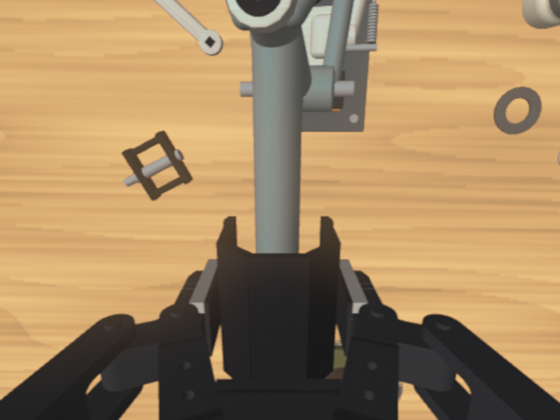

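The protector is gripped squarely, with its underside at z=0.376 over the tube (tube axis at x=0.45: y≈0.133, z≈0.285). I'll lower it to just above seating.

>>> step_arm:
  plan:
    - [0, 0.001, -0.03, 0, 0, 0, -1]
    - [0, 0, -0.03, 0, 0, 0, -1]
    - [0, 0, -0.02, 0, 0, 0, -1]
    - [0, 0, -0.015, 0, 0, 0, -1]
    - [0, 0, -0.01, 0, 0, 0, -1]
    - [0, 0, -0.006, 0, 0, 0, -1]
    - [0, 0, 0, 0, 0, 0, -1]

```text
time_s: 8.93
eef_pos: [0.4548, 0.1339, 0.4537]
tcp_rot: [3.142, -0.0, 0.02]
contact_force: [0.0, 0.4, -0.4]
opening: 0.0475
gripper_force: 26.6
```

>>> step_arm:
  plan:
    - [0, -0.001, -0.003, 0, 0, 0, -1]
    - [0, 0, 0, 0, 0, 0, -0.3]
    - [0, 0, 0, 0, 0, 0, 0.2]
    - [0, 0, 0, 0, 0, 0, 0.6]
    - [0, 0, 0, 0, 0, 0, 1]
    - [0, 0, 0, 0, 0, 0, 1]
    - [0, 0, 0, 0, 0, 0, 1]
    - [0, 0, 0, 0, 0, 0, 1]
    - [0, 0, 0.03, 0, 0, 0, 1]
    - [0, 0, 0.04, 0, 0, 0, 1]

```text
time_s: 10.18
eef_pos: [0.4544, 0.1329, 0.5204]
tcp_rot: [3.141, 0.003, 0.02]
contact_force: [0.0, 0.5, 0.2]
opening: 0.0855
gripper_force: 0.0
```

>>> step_arm:
  plan:
    - [0, 0, 0.04, 0, 0, 0, 1]
    - [0, 0, 0, 0, 0, 0, 1]
    - [0, 0, 0, 0, 0, 0, 1]

```text
time_s: 10.55
eef_pos: [0.4544, 0.133, 0.5601]
tcp_rot: [3.141, 0.001, 0.02]
contact_force: [-0.5, 0.4, -1.2]
opening: 0.0852
gripper_force: 0.0
```

```bash
python3 - <<'E'
from h import *
np.set_printoptions(precision=4,suppress=True)
s=status.read_state(); print(s["time_s"],s["eef_pos"],s["opening"])
im,d,P=shot("wrist","w3.png"); np.savez("w3",im=im,d=d,P=P)
Q=P[(d>0)&(P[...,2]>.22)&(P[...,2]<.345)&(abs(P[...,1]-.13)<.06)&(P[...,0]<.59)]
for x in np.arange(.38,.6,.01):
    w=Q[abs(Q[:,0]-x)<.005]
    if len(w)>5: print(round(x,3),len(w),w[:,1].min(),w[:,1].max(),w[:,2].min(),np.percentile(w[:,2],97))
E
```

```text
10.55 [0.4544 0.133  0.5601] 0.08521399892025552
0.39 301 0.11253426337519218 0.16922107274357018 0.30341128795422234 0.31595693622980997
0.4 2212 0.10218583343170393 0.1687956812879497 0.24998808531932204 0.31591935520995534
0.41 523 0.11569102456857341 0.1489298846699887 0.2846087346781426 0.3007390134266191
0.42 534 0.10896129651081399 0.15599517287175288 0.29050088752882464 0.3051922937987237
0.43 844 0.10872547894860296 0.1567082555739863 0.29053343824420785 0.30514400117398965
0.44 865 0.10896614288537551 0.1566240982254056 0.2901251577561544 0.3053211011655827
0.45 898 0.10916185726212155 0.15721883379231716 0.289991508237322 0.3052357737192127
0.46 937 0.1090939495449744 0.1571395786160707 0.2901738203700044 0.30511235644000523
0.47 978 0.10961358982404693 0.1570906863277475 0.2586174614441639 0.3051588320425258
0.48 1063 0.1082656439313551 0.15890988754455906 0.2572217389893326 0.3048439093075458
0.49 706 0.11636888599213172 0.15043057062439535 0.28242964071352317 0.30085299971590973
0.5 739 0.11687594347333599 0.15027346282337584 0.2853238766704338 0.30088781327302366
0.51 768 0.11740278382649091 0.15017584243787563 0.28655723032549674 0.3008130894046498
0.52 791 0.11682003459298063 0.15014081513816546 0.2825363471011268 0.30068379333429374
0.53 830 0.11738807247968214 0.15100533158047003 0.28354116860719203 0.30069943658810233
0.54 944 0.08841746860348025 0.15080194678827943 0.22004604076702733 0.3007661831045364
0.55 1023 0.08957568513309491 0.15082670494047706 0.22003493455839973 0.3006602309824481
0.56 1075 0.10856882641216123 0.151558685796301 0.23129700115082252 0.3047028287202737
0.57 2022 0.11333918121717139 0.16040673247742576 0.255634541256879 0.33442573704036066
0.58 803 0.11352988640909753 0.16437564577909491 0.2874421295200914 0.3353557868365116
```

View pics/w3.png

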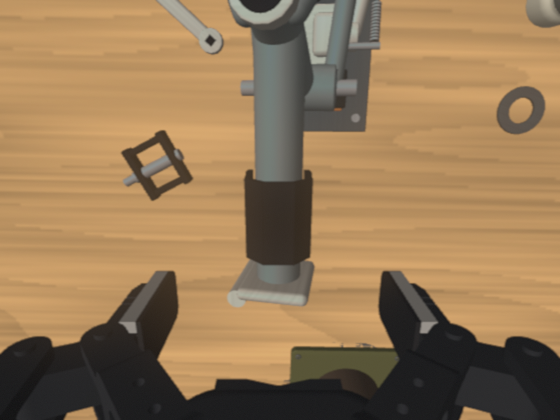

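The protector hangs level over the bare stretch (rows 170–265 in the wrist view), its centre at x≈0.45 between the hinge and the gusset. For the kickstand I'll come in with the fingers closed and the tool tilted 25°, so its body stays clear of the stays.

>>> step_arm:
  plan:
    - [0.043, -0.036, 0, 5, 0, 0, -1]
    - [0.043, -0.036, 0, 5, 0, 0, -1]
    - [0.043, -0.036, 0, 5, 0, 0, -1]
    - [0.043, -0.036, 0, 5, 0, 0, -1]
    - [0.043, -0.033, 0, 5, 0, 0, -1]
    - [0, 0, -0.06, 0, 0, 0, -1]
    - [0, 0, -0.06, 0, 0, 0, -1]
    - [0, 0, -0.06, 0, 0, 0, -1]
    - [0, 0, 0, 0, 0, 0, -1]
    - [0, 0, 0, 0, 0, 0, -1]

```text
time_s: 11.85
eef_pos: [0.6703, -0.0439, 0.3819]
tcp_rot: [-2.705, -0.01, 0.018]
contact_force: [0.5, -0.6, 1.4]
opening: 0.0002
gripper_force: 0.0
```

```bash
python3 - <<'E'
from h import *
np.set_printoptions(precision=4,suppress=True)
s=status.read_state(); print(s["time_s"],s["eef_pos"],s["tcp_rot"],s["opening"],s["contact_force"])
R=Rot.from_euler("xyz",s["tcp_rot"]).as_matrix(); tip=s["eef_pos"]+.173*R[:,2]; print("tip",tip)
im,d,P=shot("scene"); np.savez("s2",im=im,d=d,P=P)
u=proj("scene",tip)[0]; print(u)
a,b=int(u[0])-70,int(u[1])-52
c=cv2.resize(im[b:b+105,a:a+140,::-1],(800,600),interpolation=cv2.INTER_CUBIC); cv2.circle(c,(int((u[0]-a)*5.714),int((u[1]-b)*5.714)),4,(0,0,255),-1)
cv2.imwrite("pics/k.png",c)
for r in models.silhouettes("scene","kickstand")[:2]:
    w=P[r["mask"]&(d>0)]; print(r["confidence"],r["uv"])
    for x in np.arange(.58,.8,.02):
        q=w[abs(w[:,0]-x)<.01]
        if len(q)>3: print(round(x,2),len(q),np.median(q,0))
E
```

```text
11.85 [ 0.6703 -0.0439  0.3819] [-2.7047 -0.0095  0.0178] 0.00015205029726074392 [ 0.4956 -0.5523  1.4207]
tip [0.6705 0.0293 0.2252]
[330.2963 203.0565]
0.65 [340.9, 223.8]
0.66 19 [0.6661 0.0295 0.1916]
0.68 44 [0.68   0.0284 0.1929]
0.7 48 [0.6999 0.0239 0.194 ]
0.72 48 [0.7199 0.0198 0.1952]
0.74 65 [0.7403 0.0155 0.1972]
0.76 16 [0.752  0.0146 0.1946]
```

View pics/k.png

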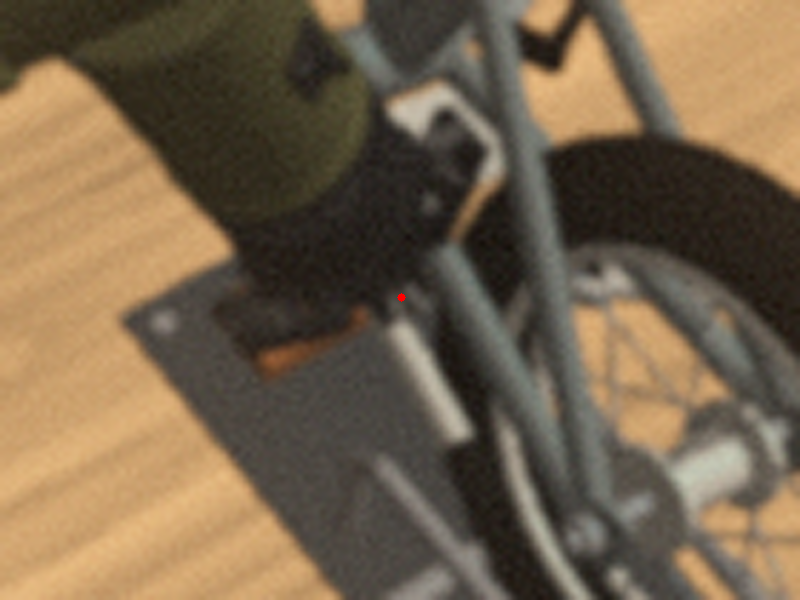

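The closed fingertips (red dot at 400,297) are directly above the bare leg, which runs from (395,330) to (470,440). Pressing along its arc.

>>> step_arm:
  plan:
    - [0, 0, -0.015, 0, 0, 0, -1]
    - [0, 0, -0.012, 0, 0, 0, -1]
    - [0, 0, -0.005, 0, 0, 0, -1]
    - [-0.001, -0.002, -0.01, 0, 0, 0, -1]
    - [-0.002, -0.003, -0.011, 0, 0, 0, -1]
    - [-0.002, -0.002, -0.011, 0, 0, 0, -1]
    - [-0.003, -0.002, -0.011, 0, 0, 0, -1]

```text
time_s: 12.82
eef_pos: [0.661, -0.0532, 0.3045]
tcp_rot: [-2.705, -0.007, 0.018]
contact_force: [-0.1, 0.0, 2.2]
opening: -0.0001
gripper_force: 0.9
```

>>> step_arm:
  plan:
    - [-0.006, -0.002, -0.01, 0, 0, 0, -1]
    - [-0.008, -0.002, -0.01, 0, 0, 0, -1]
    - [-0.009, -0.002, -0.008, 0, 0, 0, -1]
    - [-0.01, -0.001, -0.006, 0, 0, 0, -1]
    - [0, 0, 0, 0, 0, 0, -1]
    - [0, 0, 0, 0, 0, 0, -1]

```text
time_s: 13.58
eef_pos: [0.629, -0.0601, 0.2722]
tcp_rot: [-2.705, -0.01, 0.018]
contact_force: [-0.9, 0.4, -0.3]
opening: 0.0001
gripper_force: 0.0
```

```bash
python3 - <<'E'
from h import *
np.set_printoptions(precision=4,suppress=True)
s=status.read_state(); print(s["time_s"],s["eef_pos"],s["contact_force"])
im,d,P=shot("scene"); np.savez("s3",im=im,d=d,P=P)
c=cv2.resize(im[130:340,230:510,::-1],(800,600),interpolation=cv2.INTER_CUBIC); cv2.imwrite("pics/k2.png",c)
for r in models.silhouettes("scene","kickstand")[:2]:
    w=P[r["mask"]&(d>0)]; print(r["confidence"],r["uv"],len(w))
    for z in np.arange(.02,.22,.02):
        q=w[abs(w[:,2]-z)<.01]
        if len(q)>3: print(round(z,2),len(q),np.median(q,0))
Q=P[(d>0)&(P[...,2]>.27)&(P[...,2]<.31)&(abs(P[...,0]-.52)<.02)&(abs(P[...,1]-.1)<.08)]; print("tube y",Q[:,1].min(),Q[:,1].max()) if len(Q) else 0
E
```

```text
13.575 [ 0.629  -0.0601  0.2722] [-0.8812  0.3857 -0.3003]
0.41 [323.1, 183.3] 73
0.16 9 [0.5843 0.0566 0.1672]
0.18 49 [0.5903 0.0632 0.1817]
0.2 14 [0.5892 0.068  0.1918]
0.34 [365.5, 230.4] 15206
0.02 306 [0.7607 0.0437 0.0186]
0.04 311 [0.7798 0.0681 0.0433]
0.06 667 [0.7867 0.0788 0.0587]
0.08 802 [0.8159 0.0755 0.0853]
0.1 477 [0.8197 0.081  0.0942]
0.12 269 [0.8571 0.0869 0.1201]
0.14 264 [0.7999 0.0919 0.1402]
0.16 820 [0.7758 0.1095 0.1629]
0.18 1319 [0.712  0.0929 0.1795]
0.2 908 [0.6425 0.0831 0.199 ]
tube y 0.11465821730864129 0.14782954076899174
```

View pics/k2.png

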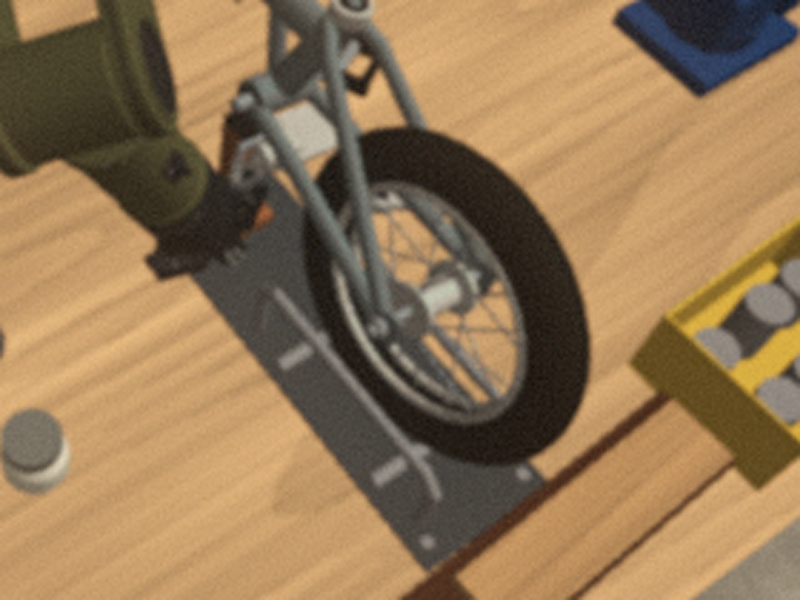

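>>> step_arm:
  plan:
    - [0, -0.015, 0.04, 0, 0, 0, -1]
    - [0, -0.02, 0.055, 0, 0, 0, -1]
    - [0, 0, 0.06, 0, 0, 0, -1]
    - [0, 0, 0.06, 0, 0, 0, -1]
    - [0, 0, 0.06, 0, 0, 0, -1]
    - [0, 0, 0.015, -5, 0, 0, 0]
    - [-0.035, 0.045, 0, -5, 0, 0, 1]
    - [-0.035, 0.045, 0, -5, 0, 0, 1]
    - [-0.035, 0.045, 0, -5, 0, 0, 1]
    - [-0.035, 0.045, 0, -5, 0, 0, 1]

```text
time_s: 14.92
eef_pos: [0.4873, 0.0862, 0.5624]
tcp_rot: [3.14, -0.002, 0.02]
contact_force: [-1.2, 1.3, -0.4]
opening: 0.0849
gripper_force: 0.0
```

>>> step_arm:
  plan:
    - [-0.035, 0.047, 0, 0, 0, 0, 1]
    - [0, 0, 0, 0, 0, 0, 1]
    - [0, 0, 0, 0, 0, 0, 1]

```text
time_s: 15.3
eef_pos: [0.4537, 0.1321, 0.5623]
tcp_rot: [3.141, -0.002, 0.021]
contact_force: [-0.0, 0.1, -0.2]
opening: 0.0855
gripper_force: 0.0
```

```bash
python3 - <<'E'
from h import *
np.set_printoptions(precision=4,suppress=True)
s=status.read_state(); print(s["time_s"],s["eef_pos"],s["tcp_rot"],s["opening"])
imw,d,P=shot("wrist")
Q=P[(d>0)&(P[...,2]>.22)&(P[...,2]<.345)&(abs(P[...,1]-.13)<.06)&(P[...,0]<.59)]
for x in np.arange(.38,.54,.01):
    w=Q[abs(Q[:,0]-x)<.005]
    if len(w)>5: print(round(x,3),len(w),w[:,1].min(),w[:,1].max(),np.percentile(w[:,2],97))
im,d,P=shot("scene")
cv2.imwrite("pics/f.png",np.hstack([cv2.resize(imw[:,:,::-1],(400,300)),cv2.resize(im[130:280,230:430,::-1],(400,300))]))
E
```

```text
15.3 [0.4537 0.1321 0.5623] [ 3.1413 -0.0017  0.021 ] 0.08554165566516343
0.39 237 0.1126656090430364 0.16883944088204872 0.31517216997844477
0.4 2187 0.10163641836462892 0.16867261020933091 0.31631477240257877
0.41 524 0.11493559613363047 0.14860402080436103 0.30110785120109945
0.42 497 0.10834514967468567 0.15565937756137102 0.30551253472275075
0.43 825 0.10855492477678938 0.15639547268451473 0.30549450966108127
0.44 852 0.10845537900672984 0.15632499253189558 0.3055254216395895
0.45 884 0.10861778690081889 0.15614668828910586 0.305546271651721
0.46 918 0.10869671381350436 0.15682843621725523 0.30563241980471695
0.47 954 0.10887588970457696 0.15667218523170567 0.30552153320585534
0.48 1076 0.107625051218096 0.15861148067889075 0.305341081755243
0.49 690 0.11648406398902078 0.14900344989132658 0.30117631934156647
0.5 722 0.11606645013221521 0.1500176512569985 0.30126994048198036
0.51 761 0.1165653873116977 0.14977204848736922 0.30123324649665334
0.52 772 0.11694393848752586 0.14969573579660767 0.3011994897444494
0.53 808 0.11647598287540928 0.14960861434489736 0.3011100698600471
0.54 936 0.08723307189985688 0.15053131919839963 0.30121729654761403
```

View pics/f.png

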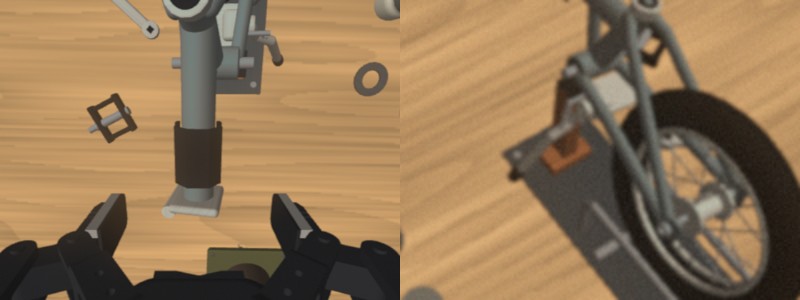

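The stand is down: its foot is at (275,55) in the wrist half and (515,175) in the scene half. The protector hasn't moved and the bike still leans. Now I'll grip the tube through the protector.

>>> step_arm:
  plan:
    - [-0.002, 0, -0.04, 0, 0, 0, 1]
    - [0, 0, -0.04, 0, 0, 0, 1]
    - [0, 0, -0.03, 0, 0, 0, 1]
    - [0, 0, 0, 0, 0, 0, 0.3]
    - [0, 0, 0, 0, 0, 0, -0.3]
    - [0, 0, 0, 0, 0, 0, -1]
    - [0, 0, 0, 0, 0, 0, -1]
    - [0, 0, 0, 0, 0, 0, -1]
    - [0, 0, 0, 0, 0, 0, -1]
  squeeze: 40

```text
time_s: 16.52
eef_pos: [0.4523, 0.1319, 0.4532]
tcp_rot: [3.141, -0.004, 0.02]
contact_force: [2.0, -1.5, 6.2]
opening: 0.0469
gripper_force: 42.0
```

```bash
python3 - <<'E'
from h import *
np.set_printoptions(precision=4,suppress=True)
# chock centre line from hoops: thin bright rails at z~0.091 in first pictures
for n in("scene","top"):
    A=np.load(n+".npz"); Q=A["P"].reshape(-1,3)[A["d"].ravel()>0]
    for lo,hi in((-.01,.06),(.10,.18)):
        w=Q[(Q[:,2]>.080)&(Q[:,2]<.1)&(Q[:,0]>.62)&(Q[:,0]<.95)&(Q[:,1]>lo)&(Q[:,1]<hi)]
        for x in np.arange(.65,.95,.03):
            q=w[abs(w[:,0]-x)<.015]
            if len(q)>4: print(n,lo,round(x,2),len(q),np.median(q,0),q[:,1].min(),q[:,1].max())
    for z in (.005,):
        im=A["im"].reshape(-1,3)[A["d"].ravel()>0].astype(int)
        g=(abs(Q[:,2]-z)<.007)&(im.max(1)-im.min(1)<25)&(im.max(1)<110)&(abs(Q[:,1]-.07)<.12)
        for x in np.arange(.47,.95,.04):
            q=Q[g&(abs(Q[:,0]-x)<.01)]
            if len(q)>4: print(n,"plate",round(x,2),len(q),np.percentile(q[:,1],[0,1,3,97,99,100]))
E
```

```text
scene -0.01 0.68 44 [0.6815 0.0292 0.0887] 0.02538588022047511 0.0374410457739936
scene -0.01 0.71 52 [0.7106 0.0307 0.0884] 0.025598943079162384 0.037569039748278465
scene -0.01 0.74 52 [0.7402 0.0313 0.0886] 0.026318327991031953 0.038055725333328294
scene -0.01 0.77 52 [0.7702 0.0312 0.0894] 0.026910618992403434 0.038579792223528364
scene -0.01 0.8 57 [0.8001 0.0326 0.089 ] 0.02737155581733769 0.03970524890779692
scene -0.01 0.83 59 [0.8308 0.0322 0.0886] 0.027824676671104387 0.03967516208131039
scene -0.01 0.86 60 [0.8604 0.0331 0.0892] 0.0282735570684447 0.04025035446292957
scene -0.01 0.89 44 [0.8853 0.0335 0.087 ] 0.028291797469133628 0.040310310117674386
scene 0.1 0.71 13 [0.7161 0.1308 0.0894] 0.12685751994017075 0.13393661419709585
scene 0.1 0.77 8 [0.7807 0.1293 0.0854] 0.10574744655382373 0.13966144542619446
scene 0.1 0.8 47 [0.8001 0.1307 0.0889] 0.12669893854636433 0.139173753590982
scene 0.1 0.83 63 [0.829  0.1316 0.089 ] 0.10256446043486217 0.1401442923352268
scene 0.1 0.86 59 [0.8568 0.1288 0.089 ] 0.10012000169645269 0.14110547190477557
scene plate 0.51 90 [0.0074 0.
[... 1713 characters left out ...]
39026713965
top plate 0.51 307 [0.0075 0.0079 0.0106 0.1496 0.152  0.1525]
top plate 0.55 117 [0.0075 0.0075 0.0078 0.1501 0.1534 0.1536]
top plate 0.59 189 [0.0075 0.0077 0.0079 0.1003 0.1031 0.1058]
top plate 0.63 134 [0.0078 0.0079 0.0081 0.0814 0.0817 0.0838]
top plate 0.67 87 [0.0106 0.0106 0.0108 0.0879 0.0914 0.0937]
top plate 0.71 35 [0.0104 0.0104 0.0105 0.0727 0.0744 0.0752]
top plate 0.75 91 [0.0105 0.0106 0.0108 0.1417 0.1419 0.1424]
top plate 0.79 111 [0.0104 0.0105 0.0107 0.1431 0.1578 0.158 ]
top plate 0.83 73 [0.0107 0.0109 0.0111 0.0645 0.0673 0.0678]
top plate 0.87 117 [0.0136 0.0136 0.0139 0.1434 0.1438 0.1445]
top plate 0.91 104 [0.0138 0.0139 0.0139 0.0841 0.158  0.1604]
```

Hoops and plate put the upright tube at y≈0.078, so the tool has to move about -54 mm in y and +6 mm in z. I'll go slowly.

>>> step_arm:
  plan:
    - [0, -0.002, 0.001, 0, 0, 0, -1]
    - [0, -0.004, 0.001, 0, 0, 0, -1]
    - [0, -0.005, 0.001, 0, 0, 0, -1]
    - [0, -0.005, 0.001, 0, 0, 0, -1]
    - [0.001, -0.005, 0.001, 0, 0, 0, -1]
    - [0, -0.005, 0.001, 0, 0, 0, -1]
    - [0, -0.005, 0, 0, 0, 0, -1]
    - [0, -0.004, 0, 0, 0, 0, -1]
    - [0, -0.004, 0, 0, 0, 0, -1]
    - [0, -0.003, 0, 0, 0, 0, -1]

```text
time_s: 17.77
eef_pos: [0.4526, 0.0896, 0.4581]
tcp_rot: [3.141, -0.0, 0.02]
contact_force: [-1.3, 0.7, 6.2]
opening: 0.0468
gripper_force: 42.0
```

>>> step_arm:
  plan:
    - [0, -0.003, 0, 0, 0, 0, -1]
    - [0, -0.003, 0, 0, 0, 0, -1]
    - [0, -0.002, 0, 0, 0, 0, -1]
    - [0, -0.002, 0, 0, 0, 0, -1]
    - [0, -0.001, 0, 0, 0, 0, -1]
    - [0, -0.001, 0, 0, 0, 0, -1]
    - [0, 0, 0, 0, 0, 0, -1]
    - [0, 0, 0, 0, 0, 0, -1]
    - [0, 0, 0, 0, 0, 0, -1]
    - [0, 0, 0, 0, 0, 0, -1]

```text
time_s: 19.02
eef_pos: [0.4527, 0.0775, 0.4584]
tcp_rot: [3.141, -0.001, 0.02]
contact_force: [-0.9, -0.3, 6.5]
opening: 0.0467
gripper_force: 42.1
```

```bash
python3 - <<'E'
from h import *
np.set_printoptions(precision=4,suppress=True)
s=status.read_state(); print(s["time_s"],s["eef_pos"],s["opening"],s["gripper_force"],s["contact_force"])
for n in("scene","top"):
    im,d,P=shot(n); np.savez("u_"+n,im=im,d=d,P=P)
    Q=P[d>0]
    for x in(.50,.53): 
        q=Q[(abs(Q[:,0]-x)<.012)&(Q[:,2]>.27)&(Q[:,2]<.315)&(abs(Q[:,1]-.09)<.06)]
        if len(q)>4: print(n,"tube",x,len(q),q[:,1].min(),q[:,1].max(),q[:,2].max())
    q=Q[(Q[:,2]>.333)&(Q[:,2]<.35)&(abs(Q[:,0]-.587)<.03)&(abs(Q[:,1]-.09)<.06)]
    if len(q): print(n,"seat",len(q),q.min(0),q.max(0))
    # wheel top tyre, profile
    for x in(.74,.77,.80):
        q=Q[(abs(Q[:,0]-x)<.008)&(Q[:,2]>.285)&(Q[:,2]<.33)&(abs(Q[:,1]-.09)<.08)]
        if len(q)>4: print(n,"tyre",x,len(q),q[:,1].min(),q[:,1].max(),q[:,2].max())
    if n=="scene": a=im
    else: cv2.imwrite("pics/u.png",np.hstack([a,im])[:,::1,::-1][::1,::1])
im=cv2.imread("pics/u.png"); cv2.imwrite("pics/u.png",np.hstack([cv2.resize(im[80:290,230:510],(400,300)),cv2.resize(im[60:270,560+80:560+360],(400,300))]))
E
```

```text
19.025 [0.4527 0.0775 0.4584] 0.046737530840894694 42.12287056376226 [-0.8703 -0.3017  6.4811]
scene tube 0.5 118 0.0617828060455603 0.09339451551767025 0.3085659207914624
scene tube 0.53 114 0.061586113590610336 0.09127081877380094 0.3084433347029347
scene seat 173 [0.5687 0.0629 0.3332] [0.6048 0.0982 0.3448]
scene tyre 0.74 134 0.05865717070887111 0.10410551337760482 0.31168547933672597
scene tyre 0.77 151 0.059479873348545764 0.10186627775437418 0.3154920471243857
scene tyre 0.8 170 0.06055578264161354 0.10283047973619353 0.31654007339770984
top tube 0.5 30 0.06388448305324801 0.06998327251499242 0.30634877871751176
top tube 0.53 46 0.06478671322137294 0.07502269292581129 0.3068284257246324
top seat 203 [0.5693 0.0644 0.3332] [0.604  0.1006 0.3471]
top tyre 0.74 136 0.06150370491365298 0.1083178625842979 0.3158466234667868
top tyre 0.77 119 0.06280305974287251 0.10660568750494004 0.3177532507676609
top tyre 0.8 109 0.06235712042130173 0.1081969598227897 0.31686689871696827
```

View pics/u.png

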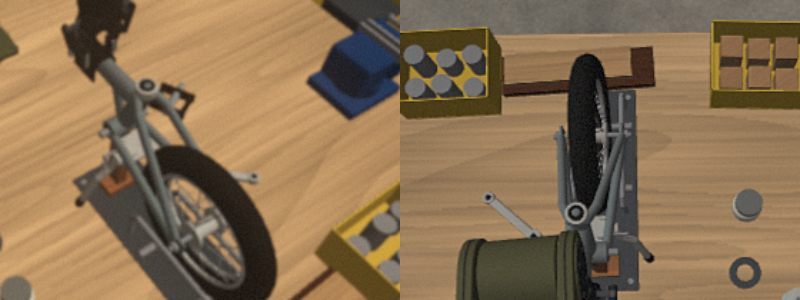

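The bike is upright: the tyre top's centre is at y≈0.083, on the hoops' centre line at 0.083, and the tube moved 53 mm, which matches a lean near 0. The stand is down and the protector gripped at 42 N. I'll settle briefly and hand in.

>>> step_arm:
  plan:
    - [0, 0, 0, 0, 0, 0, -1]
    - [0, 0, 0, 0, 0, 0, -1]
    - [0, 0, 0, 0, 0, 0, -1]
    - [0, 0, 0, 0, 0, 0, -1]
    - [0, 0, 0, 0, 0, 0, -1]
    - [0, 0, 0, 0, 0, 0, -1]

```text
time_s: 19.88
eef_pos: [0.4527, 0.0775, 0.4583]
tcp_rot: [3.141, -0.001, 0.02]
contact_force: [0.1, -0.6, 7.2]
opening: 0.047
gripper_force: 42.1
```

```bash
python3 - <<'E'
from h import *
im,d,P=shot("scene"); Q=P[d>0]
q=Q[(abs(Q[:,0]-.5)<.012)&(Q[:,2]>.27)&(Q[:,2]<.315)&(abs(Q[:,1]-.09)<.06)]; y=q[:,1].min(); print(y)
if abs(y-.0618)<.004: print(ctrl.sign_off())
E
```

```text
0.061555109473545366
the job is handed in; nothing more can be done
None
```

The job is handed in, but no verdict came back: the protector is hung, the kickstand is snapped down, and the gripper holds the bike upright and still through the protector at about 42 N, after about 20 s of the 72 s allowed.

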